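# Fetch the filter insert from the covered tray and present it over the light pad

## Robot

A 6-joint arm with a two-finger parallel gripper is mounted at the origin on a cart in front of the work surface, level with it; the furniture and walls round the work are solid. World frame = base frame: x ahead of the robot, y to its left, z up, the work surface at z = 0. Lengths are in m, angles in degrees, forces in N, time in s.
With the tool pointing down it reaches from about 0.3 to 0.85 m from the base axis. Payload 4.2 kg.
Tool frame: the origin (TCP) lies at the very end of the fingers, on their centre line; the grasp point (between the pads) lies 19 mm behind it (robot.tcp_to_grasp is the distance from the TCP to the grasp point, in m); z points along the fingers, y is the line along which they close (so a half turn about z gives the same grasp; the last joint's range is limited). The gripper opens to 91 mm and grips with 3 to 60 N. Pads are 32 mm wide; open, the fingers measure 118 mm over their backs; the gripper's body (76 mm by 178 mm) begins 60 mm behind the grasp point.
Start: joints at [-70.073, 18.312, 89.639, -0, 72.044, -1.146], TCP at [0.207, -0.537, 0.214] pointing down, gripper open.
Joint ranges: [-177.97, 177.97], [-48.28, 115.42], [12.27, 149.76], [-77.06, 257.06], [2.81, 150.46], [-146.56, 146.56]. Speed limits (degrees/s): [147.25, 147.25, 180, 180, 180, 180].

## Interface

Orientations are given as [roll, pitch, yaw] about the fixed x, y, z axes, in that order (R = Rz(yaw) Ry(pitch) Rx(roll)).
In Python, from plant import robot gives the robot as it stands.
- The arm moves only by the tool move_arm, never from a script. Its argument "steps" is a list of rows, each a list of 3 entries, a list of its own where there are three numbers: the finger opening in mm, from 0 to 91.2, then the shift along the tool's x, y, z in mm, then the turn about the tool's z in rad. In form: [[hand, [dx, dy, dz], yaw], ...]. A call has exactly 5 rows; each row shifts and turns the commanded pose from where the row before left it, along the tool's axes as they then stand; what a row does not reach is not made up. A row lasts 1/12 s, in which the tool goes at most 41.7 mm and 7.16 degrees, less where a joint would pass 70% of its speed; a pose out of reach is approached as far as the arm can. A call is refused whole if a number of a shift passes 41.7 or a number of a turn 0.125, either way. A call with a gripper value outside its range is refused whole. The fingers move at their own pace and stop on an object; "force" is the grip in N (left out, the last holds). Time passes only in rows, so rows that do not move let the fingers close, or fill a call up. It gives the time, the measured TCP pose, the force, the opening and the grip force at its end, in the units of the state.
- robot.sense(): the state, without advancing time (a new reading comes with each control period).
- robot.grab_frame(name): name is "scene" or "side" or "wrist"; returns a dict with "color" (400x640x3 uint8, red, green, blue), "fx", "fy", "cx", "cy" (pixels), "R" (3x3) and "t" (3): a world point X has camera coordinates R X + t; the wrist camera has in their place "mount" (4x4, takes a point from camera to tool coordinates, whose origin is the TCP and whose axes are the flange's). Camera axes: x right, y down, z forward; pixel columns grow to the right and rows downward; lengths in m; the calibration is good to about 2 mm. A picture is of the moment at which its call begins: read the wrist's pose just before it. There is no depth.
- robot.close_job(): hands the job in; it is judged then, once.
The state is a dict: "time": time; "joint_positions": joint angles; "qvel": joint speeds; "joint_torque": joint torques, N m; "tcp_pos": TCP position; "tcp_rot": TCP orientation; "ft_force": force on the tool from outside, world axes, zero at the start; "moment": the same for the moment, N m; "width": opening from 0.0 (shut) to 1.0 (fully open); "grip_force": force on a finger pad.
Only numpy, scipy, OpenCV 4.12 (cv2) and the standard library are available. Lean on these libraries where they do the work, as an engineer would, in place of code of your own. Each camera call takes 0.05 s, during which the arm holds its last target. There are 200 camera calls.

## Task

Pull the tray of the white cabinet out to its stop, lift the cover flap in it right up so that it stays open, and draw the glass filter insert (the one with the long grip) straight up out of its slot; leave the blank insert with the short grip in place, the tray out and the flap up. Finish while holding the filter insert upright and still above the middle of the light pad, clear of everything, its lower edge about 10 to 20 cm above the pad: do not put it down or let it go. Do not push the other things on the bench about.

Things in the scene. Friction and masses are not known exactly. Their poses are not given: they have to be found in the camera images.
- cabinet: low white cabinet, 180 mm deep (x) x 240 wide (y) x 92 high, fixed to the bench. Origin: at bench height below the middle of its front face, which the tray's white fascia fills; the cabinet lies towards its +x, the tray comes out along its own -x. Its yaw differs between starts.
- tray (a joint): how far the tray is out, m: 0 closed (as it starts), 0.145 at the stop. Slides stiffly (5 N), stays where left. Behind the fascia (8 mm thick, top at z = 84 mm) lies an open hand pocket, 8 to 54 mm behind the fascia's front, floor at z = 14 mm, into which the flap's tongue reaches; behind that the compartment under the flap, side walls 100 mm from the middle line.
- tray_handle (a point): middle of the tray's bar handle: a round steel bar 10 mm thick and 100 mm long along the cabinet's y, 40 mm in front of the fascia (35 mm free gap behind the bar, with a standoff at y = +-45 mm), at z = 60 mm. It moves with the tray.
- flap (a joint): angle of the cover flap in the tray, rad: 0 shut (lying level), 2.1 fully open. It opens upwards, its front edge rising and going over towards the cabinet. Its hinge line runs along the cabinet's y at z = 76.5 mm, 128 mm behind the fascia's front, and moves with the tray. The hinge is stiff (0.14 N m), the flap stays at any angle where it is left.
- flap_tongue (a point): grasp point on the flap's tongue: a bar 10 mm wide (y), 8 thick, 35 long, sticking out forwards from the middle of the flap's front edge over the hand pocket, in the flap's plane. The point is 95 mm from the hinge line, 14 mm from the tongue's tip; the flap's panel (3 mm thick, 208 wide) ends 74 mm from the hinge line. With the flap shut, 55 mm are free below it.
- filter_center (a point): centre of the filter insert, half-way up its 54 mm. Aluminium frame 50 mm (cabinet x) x 10 (cabinet y) x 36 high with glass window, about 70 g; on top a flat grip 44 x 8 x 18 high, its middle 18 mm above this point. Stands in one of two slots under the flap (13 x 53 mm, 20 deep, floor at z = 14 mm), 33 mm left or right of the tray's middle, 34 mm in front of the hinge line; which one differs.
- blank_center (a point): centre of the blank insert, half-way up: same body but a solid plate without window, and its grip is only 16 mm long. It stands in the other slot; leave it there.
- filter: the filter insert itself; origin at the centre of its underside, 27 mm below filter_center, z up.
- lightpad_center (a point): centre of the top of the light pad: a flat square plate with a white panel, 130 x 130 x 8 mm, fixed to the bench to the right of the cabinet.
- mug_1: striped mug, 80 x 114 x 89 mm; a bystander, leave it alone. Origin: centre of its underside.
- rock_4: grey-brown rock, 59 x 69 x 40 mm; a bystander, leave it alone. Origin: centre of its underside.
- blower: black bulb blower with a red spout, 125 mm high; a bystander, leave it alone. Origin: centre of its underside.
- stapler: stapler, 34 x 150 x 55 mm; a bystander, leave it alone. Origin: centre of its underside.
- petri_1: lidded clear petri dish, 63 mm across, 15 mm high; a bystander, leave it alone. Origin: centre of its underside.
- bottle_1: brown dropper bottle, 33 mm across, 102 mm high; a bystander, leave it alone. Origin: centre of its underside.
- tape_2: roll of tape lying flat, 98 mm across, 25 mm high; a bystander, leave it alone. Origin: centre of its underside.
- calculator: pocket calculator, 130 x 76 x 15 mm; a bystander, leave it alone. Origin: centre of its underside.

How it is judged:
By the outcome, as a careful person would: the job done as asked, in the order asked, and still so for the second after the job is handed in, while the arm keeps its last pose, push and grip.
It also fails if it takes over 64 s, if anything falls off the work surface, if the arm or the gripper's body presses on something with over 40 N, if the wrist force passes 120 N, or if a joint passes its speed limit or range.

## Working session

There is one attempt and no reset: what is moved stays moved. The work goes in short steps, Python scripts to look and compute and a tool call to move; the robot and the scene stay as the last step left them, time stands still between calls to the robot, and variables do not carry over. Pictures are saved under pics/ and viewed, at most 10 in all, crops included, and the job is handed in when it is done.

Besides the shell and the picture viewer there is one more tool, called as name(argument=value, ...) on one line, values as JSON. move_arm: Moves the arm, as the interface text tells. Its arguments: {"type":"object","properties":{"steps":{"type":"array"},"force":{"type":"number"}},"required":["steps"]}

```bash
ls; mkdir -p pics
python3 - <<'E'
from plant import robot
import cv2,numpy as np
s=robot.sense();print(s)
for n in("scene","side"):
    f=robot.grab_frame(n);cv2.imwrite(f"pics/{n}0.png",f["color"][:,:,::-1])
    print(n,[f[k] for k in("fx","fy","cx","cy")],f["R"].tolist() if hasattr(f["R"],"tolist") else f["R"],f["t"])
print(robot.grab_frame("wrist")["mount"])
E
```

```text
pics
{'time': 0.0, 'joint_positions': array([-7.00727106e+01,  1.83503911e+01,  8.97084021e+01, -1.61247782e-03,
        7.20436963e+01, -1.14844975e+00]), 'qvel': array([ 0.04894349, -0.02494227,  0.06707188, -0.07953103,  0.02760813,
        0.02192866]), 'joint_torque': array([-1.58580511e-03, -4.12464845e+01, -2.31979144e+01,  7.24688522e-02,
        4.57023026e-02, -1.31415800e-04]), 'tcp_pos': array([ 0.20656085, -0.53605493,  0.21311929]), 'tcp_rot': array([-1.79897500e+02, -5.21446031e-04,  2.10762372e+01]), 'ft_force': array([-0.04242472, -0.82835852, -0.01565335]), 'moment': array([-0.00530995, -0.02349544,  0.04075609]), 'grip_force': 0.0, 'width': 1.0047519345247313}
scene [457.63577161812776, 457.63577161812776, 326.30510985060937, 194.86537181537494] [[-0.605550312072634, -0.795716436851112, 0.012007150940423305], [-0.4741893719501925, 0.3486649687799185, -0.8084412032270377], [0.6391034807276658, -0.4952454862698589, -0.5884544580943487]] [0.32483613 0.33907319 0.92244076]
side [428.4711129931958, 428.4711129931958, 315.8002559618483, 203.31344864653997] [[0.997751108665046, 0.06561732692652326, -0.013678141858058178], [0.026751262177811437, -0.5769395915502409, -0.816348625082284], [-0.06145807619479635, 0.8141468381740847, -0.57739746341803]] [-0.5623223   0.05829163  1.53648921]
[[-2.70977202e-04 -9.71133961e-01 -2.38534604e-01  6.56262904e-02]
 [ 9.99999882e-01 -1.66735798e-04 -4.57184711e-04 -3.33310817e-04]
 [ 4.04215342e-04 -2.38534699e-01  9.71133891e-01 -1.71559939e-01]
 [ 0.00000000e+00  0.00000000e+00  0.00000000e+00  1.00000000e+00]]
```

View pics/scene0.png

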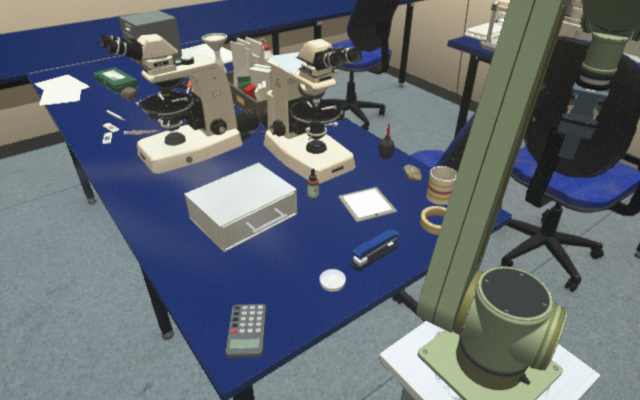

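View pics/side0.png

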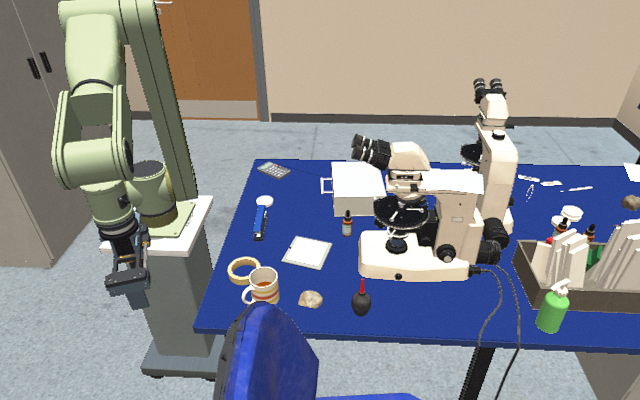

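The scene picture shows the cabinet around (243,205) with its handle at (268,220), the light pad at (368,204) and the bottle at (313,184). The side picture shows the cabinet at (357,190) and the pad at (307,252). I'll enlarge both.

Run:
```python
import cv2,numpy as np
a=cv2.imread("pics/scene0.png")[155:255,180:310]
b=cv2.imread("pics/side0.png")[150:225,310:410]
a=cv2.resize(a,None,fx=6,fy=6,interpolation=cv2.INTER_CUBIC)
cv2.imwrite("pics/c0.png",a)
b=cv2.resize(b,None,fx=7,fy=7,interpolation=cv2.INTER_CUBIC)
cv2.imwrite("pics/c1.png",b)
```

```text
(no output)
```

View pics/c0.png

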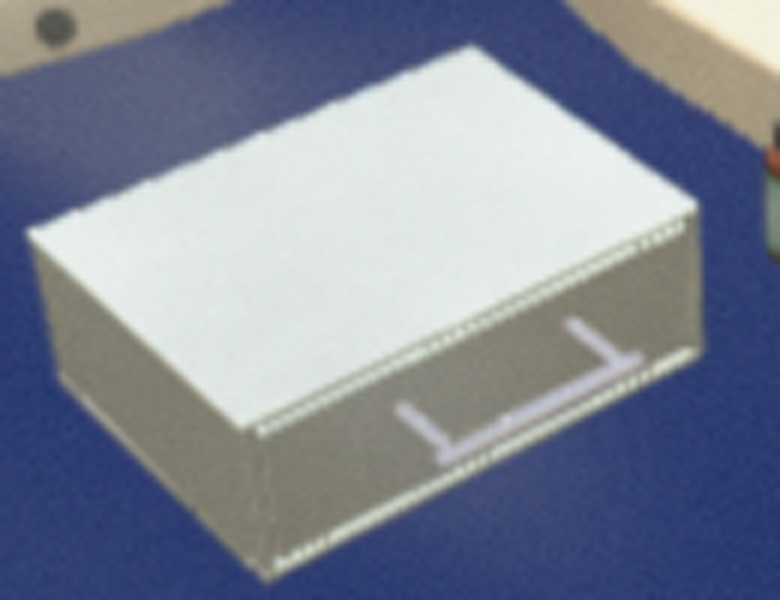

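The enlarged crop shows the top corners at about (28,232), (473,45), (697,207) and (245,428), the front's bottom corners at (267,580) and (700,352), and the bar ends at (440,458) and (640,360).

```bash
cat > h.py <<'E'
import numpy as np
from scipy.optimize import least_squares
from scipy.spatial.transform import Rotation as Ro
def cam(f): return np.array([[f["fx"],0,f["cx"]],[0,f["fy"],f["cy"]],[0,0,1]]),np.array(f["R"]),np.array(f["t"])
def wcam(f,s):
    T=np.eye(4);T[:3,:3]=Ro.from_euler('xyz',s["tcp_rot"],degrees=True).as_matrix();T[:3,3]=s["tcp_pos"]
    M=np.linalg.inv(T@np.array(f["mount"]));return np.array([[f["fx"],0,f["cx"]],[0,f["fy"],f["cy"]],[0,0,1]]),M[:3,:3],M[:3,3]
def onz(c,uv,z):
    K,R,t=c;d=R.T@np.linalg.inv(K)@np.array([*uv,1.]);o=-R.T@t;return o+d*(z-o[2])/d[2]
def proj(c,X):
    K,R,t=c;p=(R@np.atleast_2d(X).T).T+t;p=p@K.T;return p[:,:2]/p[:,2:]
def w(p,X):  # cabinet->world, p=x,y,yaw
    c,s=np.cos(p[2]),np.sin(p[2]);X=np.atleast_2d(X)
    return np.c_[p[0]+c*X[:,0]-s*X[:,1],p[1]+s*X[:,0]+c*X[:,1],X[:,2]]
E
python3 - <<'E'
from h import *
from plant import robot
f=robot.grab_frame("scene");c=cam(f)
px=np.array([(28,232),(473,45),(697,207),(245,428),(267,580),(700,352),(440,458),(640,360)])/6+[180-.4,155-.4]
X=np.array([(.18,.12,.092),(.18,-.12,.092),(0,-.12,.092),(0,.12,.092),(0,.12,0),(0,-.12,0),(-.04,.05,.06),(-.04,-.05,.06)])
r=least_squares(lambda p:(proj(c,w(p,X))-px).ravel(),[.6,.1,0]);print(r.x,np.degrees(r.x[2]),(r.fun.reshape(-1,2)).round(2).tolist())
print("handle",w(r.x,[-.04,0,.06]),w(r.x,[-.185,0,.06]))
for n,p,z in(("pad",(368,204),.008),("bottle",(313,196),0),("stapler",(376,255),0.03),("petri",(333,282),0),("calc",(246,330),0.01)): print(n,onz(c,p,z))
d=cam(robot.grab_frame("side"));print("pad side",onz(d,(307,252),.008))
print(proj(d,w(r.x,X)).round(1).tolist())
E
```

```text
[0.61523253 0.15676811 0.08219186] 4.709246722129966 [[-0.2, -0.61], [-0.45, -0.52], [0.44, -1.1], [-0.75, -0.79], [0.08, 1.51], [0.81, 1.13], [0.98, -0.07], [-0.87, -0.03]]
handle [[0.57536756 0.15348414 0.06      ]] [[0.43085706 0.14157973 0.06      ]]
pad [ 0.53426436 -0.15096706  0.008     ]
bottle [ 0.67006042 -0.05141258  0.        ]
stapler [ 0.34506696 -0.00803056  0.03      ]
petri [0.35943982 0.11455324 0.        ]
calc [0.35413461 0.35242896 0.01      ]
pad side [ 0.54566358 -0.15519541  0.008     ]
[[376.9, 161.3], [386.2, 196.0], [334.0, 197.1], [330.8, 162.3], [330.7, 182.2], [333.7, 218.3], [321.1, 179.0], [321.8, 193.6]]
```

View pics/c1.png

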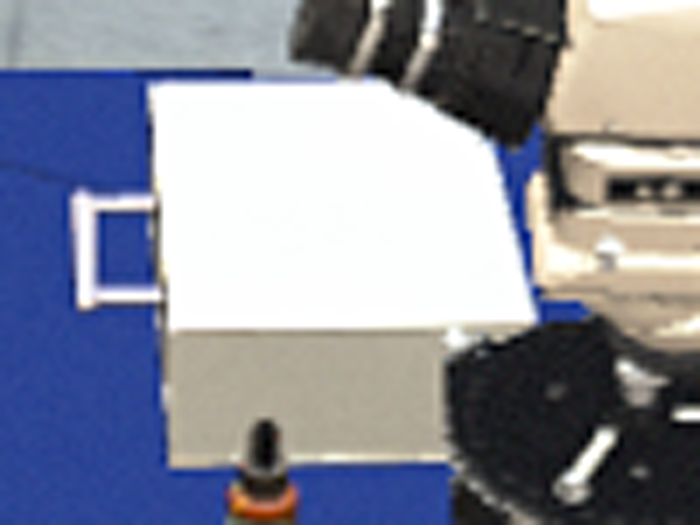

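move_arm(steps=[[91,[0,0,0],-0.12],[91,[0,0,0],-0.12],[91,[0,0,0],-0.12],[91,[0,0,0],-0.12],[91,[0,0,0],-0.12]], force=20)

```text
time: 0.67
tcp_pos: [0.2067, -0.5365, 0.2138]
tcp_rot: [-180.0, -0.0, 55.8]
ft_force: [-0.2, -0.3, 0.2]
width: 0.998
grip_force: 0.0
```

move_arm(steps=[[91,[0,0,0],-0.12],[91,[0,0,0],-0.12],[91,[0,0,0],-0.12],[91,[0,0,0],-0.12],[91,[0,0,0],-0.12]])

```text
time: 1.08
tcp_pos: [0.2067, -0.5364, 0.2138]
tcp_rot: [-180.0, -0.0, 90.2]
ft_force: [0.2, -0.8, 0.5]
width: 0.997
grip_force: 0.0
```

move_arm(steps=[[91,[0,0,0],-0.085],[91,[20,13,0],0],[91,[32,20.5,0],0],[91,[33,21.5,0],0],[91,[33,21.5,0],0]])

```text
time: 1.5
tcp_pos: [0.2736, -0.4114, 0.2137]
tcp_rot: [180.0, -0.0, 94.6]
ft_force: [0.7, 0.6, -0.5]
width: 0.994
grip_force: 0.0
```

move_arm(steps=[[60,[33,21,0],0],[60,[33,21,0],0],[60,[33,21,0],0],[60,[33,21,0],0],[60,[33,21,0],0]])

```text
time: 1.92
tcp_pos: [0.3649, -0.2379, 0.2141]
tcp_rot: [180.0, 0.0, 94.7]
ft_force: [0.3, 0.5, -0.4]
width: 0.672
grip_force: 0.0
```

move_arm(steps=[[40,[33,21,0],0],[40,[33,21,0],0],[40,[33,21,0],0],[40,[33,21,0],0],[40,[33,21,0],0]])

```text
time: 2.33
tcp_pos: [0.456, -0.0647, 0.2141]
tcp_rot: [180.0, 0.0, 94.7]
ft_force: [0.7, 0.1, 0.0]
width: 0.437
grip_force: 0.0
```

move_arm(steps=[[40,[33,21,0],0],[40,[33,21,0],0],[40,[33,21,0],0],[40,[33,21,0],0],[40,[0,0,0],0]])

```text
time: 2.75
tcp_pos: [0.5314, 0.0774, 0.2136]
tcp_rot: [179.8, -0.2, 95.0]
ft_force: [-0.1, -0.5, 0.1]
width: 0.437
grip_force: 0.0
```

move_arm(steps=[[40,[25,17,0],0],[40,[25,17,0],0],[40,[22,16,0],0],[40,[0,0,30],0],[40,[0,0,20],0]])

```text
time: 3.17
tcp_pos: [0.573, 0.1487, 0.1628]
tcp_rot: [180.0, 0.0, 94.8]
ft_force: [-1.1, -0.4, 0.3]
width: 0.437
grip_force: 0.0
```

move_arm(steps=[[40,[0,0,0],0],[40,[0,0,0],0],[40,[0,0,0],0],[40,[0,0,0],0],[40,[0,0,0],0]])

```text
time: 3.58
tcp_pos: [0.5732, 0.1475, 0.1656]
tcp_rot: [179.8, -0.0, 94.7]
ft_force: [0.2, 0.2, -0.7]
width: 0.439
grip_force: 0.0
```

Run:
```python
from h import *
from plant import robot
import cv2
s=robot.sense();f=robot.grab_frame("wrist");c=wcam(f,s);p=[.61523,.15677,.08219]
im=f["color"][:,:,::-1].copy()
for X in [(-.04,.05,.06),(-.04,-.05,.06),(0,.12,.092),(0,-.12,.092)]:
    u=proj(c,w(p,X))[0];print(X,u);cv2.drawMarker(im,tuple(int(v) for v in u),(0,0,255),0,10)
cv2.imwrite("pics/w1.png",im);print(s["tcp_pos"],s["tcp_rot"],s["width"])
```

```text
(-0.04, 0.05, 0.06) [316.51204841 132.53666267]
(-0.04, -0.05, 0.06) [316.28438066 244.14349761]
(0, 0.12, 0.092) [375.18199571  31.33313462]
(0, -0.12, 0.092) [362.69345813 333.35030546]
[0.57323739 0.14752851 0.16559776] [ 1.79828265e+02 -2.28701910e-02  9.46679116e+01] 0.43923803583001164
```

View pics/w1.png

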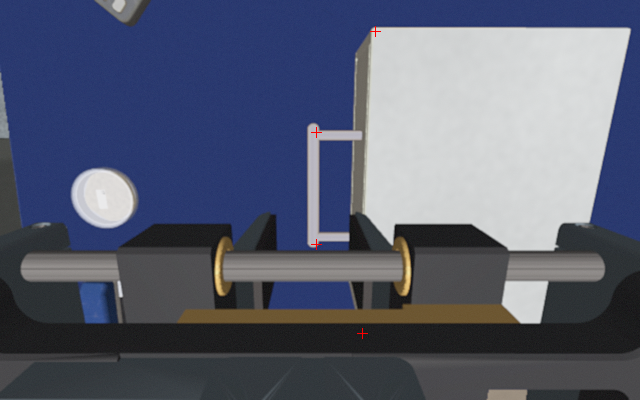

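The wrist picture shows the bar at column 313 (predicted 316) and the cabinet corner at (373,29), so the cabinet fit is about 2 mm out. I'll correct that and go down to the bar.

move_arm(steps=[[40,[6,0,25],0],[40,[0,0,30],0],[40,[0,0,30],0],[40,[0,0,25],0],[40,[0,0,12],0]])

```text
time: 4.05
tcp_pos: [0.5703, 0.1531, 0.0394]
tcp_rot: [-179.8, 0.0, 94.7]
ft_force: [0.3, 0.1, -0.2]
width: 0.438
grip_force: 0.0
```

move_arm(steps=[[0,[0,0,0],0],[0,[0,0,0],0],[0,[0,0,0],0],[0,[0,0,0],0],[0,[0,0,0],0]], force=35)

```text
time: 4.47
tcp_pos: [0.5733, 0.1539, 0.0435]
tcp_rot: [179.8, -0.0, 94.7]
ft_force: [3.2, -0.8, -1.1]
width: 0.106
grip_force: 11.0
```

move_arm(steps=[[0,[0,0,0],0],[0,[0,0,0],0],[0,[0,-5,0],0],[0,[0,-10,0],0],[0,[0,-10,0],0]])

```text
time: 4.88
tcp_pos: [0.5508, 0.1521, 0.0435]
tcp_rot: [179.5, -0.0, 94.7]
ft_force: [6.5, 0.1, 2.6]
width: 0.099
grip_force: 35.0
```

move_arm(steps=[[0,[0,-15,0],0],[0,[0,-20,0],0],[0,[0,-20,0],0],[0,[0,-20,0],0],[0,[0,-20,0],0]])

```text
time: 5.3
tcp_pos: [0.4558, 0.1445, 0.0435]
tcp_rot: [179.4, -0.1, 94.7]
ft_force: [8.0, -0.0, 3.4]
width: 0.1
grip_force: 35.0
```

move_arm(steps=[[0,[0,-12,0],0],[0,[0,-8,0],0],[0,[0,-4,0],0],[0,[0,-2,0],0],[0,[0,0,0],0]])

```text
time: 5.72
tcp_pos: [0.4291, 0.1423, 0.0435]
tcp_rot: [179.6, -0.1, 94.7]
ft_force: [4.1, -0.3, 7.7]
width: 0.1
grip_force: 35.0
```

move_arm(steps=[[0,[0,-2,0],0],[0,[0,-2,0],0],[0,[0,0,0],0],[0,[0,0,0],0],[0,[0,0,0],0]])

```text
time: 6.13
tcp_pos: [0.4291, 0.1424, 0.0435]
tcp_rot: [179.2, -0.1, 94.8]
ft_force: [12.8, -2.1, -1.5]
width: 0.099
grip_force: 35.0
```

move_arm(steps=[[40,[0,2,0],0],[40,[0,0,0],0],[40,[0,0,0],0],[40,[0,0,-20],0],[40,[0,0,-40],0]])

```text
time: 6.55
tcp_pos: [0.4196, 0.1402, 0.0985]
tcp_rot: [-179.2, 0.2, 94.7]
ft_force: [0.5, 0.7, -1.3]
width: 0.42
grip_force: 0.0
```

move_arm(steps=[[40,[0,10,-40],0],[40,[0,20,-25],-0.12],[40,[0,0,0],-0.12],[40,[0,0,0],-0.12],[40,[0,0,0],-0.12]])

```text
time: 6.97
tcp_pos: [0.4533, 0.1439, 0.1668]
tcp_rot: [-179.9, -0.0, 122.5]
ft_force: [-0.1, 0.2, -0.0]
width: 0.441
grip_force: 0.0
```

move_arm(steps=[[40,[0,0,0],-0.12],[40,[0,0,0],-0.12],[40,[0,0,0],-0.12],[40,[0,0,0],-0.12],[40,[0,0,0],-0.12]])

```text
time: 7.38
tcp_pos: [0.4528, 0.1438, 0.1661]
tcp_rot: [-179.9, -0.2, 156.9]
ft_force: [-0.4, 0.0, -0.7]
width: 0.439
grip_force: 0.0
```

move_arm(steps=[[40,[0,0,0],-0.12],[40,[0,0,0],-0.12],[40,[0,0,0],-0.12],[40,[0,0,0],-0.12],[40,[0,0,0],-0.011]])

```text
time: 7.8
tcp_pos: [0.4529, 0.1438, 0.1662]
tcp_rot: [-180.0, -0.2, -175.1]
ft_force: [0.0, -0.2, 0.0]
width: 0.436
grip_force: 0.0
```

move_arm(steps=[[40,[0,0,0],0],[40,[0,0,0],0],[40,[0,0,0],0],[40,[0,0,0],0],[40,[0,0,0],0]])

```text
time: 8.22
tcp_pos: [0.4543, 0.144, 0.1669]
tcp_rot: [-180.0, -0.0, -175.3]
ft_force: [-0.8, -0.7, 1.5]
width: 0.437
grip_force: 0.0
```

Run:
```python
from h import *
from plant import robot
import cv2
s=robot.sense();f=robot.grab_frame("wrist");c=wcam(f,s);p=[.613,.159,.0822]
im=f["color"][:,:,::-1].copy()
for X in [(-.185,.05,.06),(-.185,-.05,.06),(-.126,.005,.0805),(-.126,-.005,.0805),(-.091,.104,.078),(-.091,-.104,.078),(-.145,.12,.084),(-.145,-.12,.084)]:
    u=proj(c,w(p,X))[0];print(X,u.round(1));cv2.drawMarker(im,tuple(int(v) for v in u),(0,0,255),0,10)
cv2.imwrite("pics/w2.png",im);print(s["tcp_pos"],s["tcp_rot"],s["joint_positions"])
```

```text
(-0.185, 0.05, 0.06) [372.1 169.3]
(-0.185, -0.05, 0.06) [256.8 169.4]
(-0.126, 0.005, 0.0805) [320.4 241.9]
(-0.126, -0.005, 0.0805) [308.7 242. ]
(-0.091, 0.104, 0.078) [432.3 278. ]
(-0.091, -0.104, 0.078) [196.7 278.3]
(-0.145, 0.12, 0.084) [460.1 221.7]
(-0.145, -0.12, 0.084) [169.1 222.1]
[0.45425779 0.14400816 0.16690725] [-1.79996275e+02 -6.51664162e-03 -1.75333702e+02] [ 1.62084171e+01  1.16643691e+01  1.06221451e+02 -2.65396439e-03
  6.21213103e+01 -7.84566399e+01]
```

View pics/w2.png

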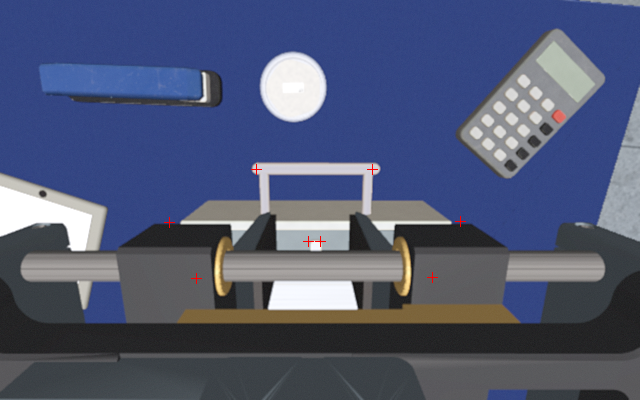

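The picture shows the bar spanning columns 251–380 at row 169 and the tongue tip near (316,241). Both agree with the model to about 1 mm.

move_arm(steps=[[40,[-15,3,0],0],[40,[-20,0,0],0],[40,[-10.5,0,0],0],[40,[0,0,20],0],[40,[0,0,25],0]])

```text
time: 8.68
tcp_pos: [0.5018, 0.1512, 0.123]
tcp_rot: [179.9, 0.3, -175.3]
ft_force: [-0.1, 0.5, -0.3]
width: 0.438
grip_force: 0.0
```

move_arm(steps=[[40,[0,0,25],0],[40,[0,0,20],0],[40,[0,0,12],0],[40,[0,0,0],0],[40,[0,0,0],0]])

```text
time: 9.1
tcp_pos: [0.4992, 0.1506, 0.0646]
tcp_rot: [-180.0, -0.1, -175.3]
ft_force: [0.0, -0.1, 0.3]
width: 0.439
grip_force: 0.0
```

move_arm(steps=[[0,[0,0,0],0],[0,[0,0,0],0],[0,[0,0,0],0],[0,[0,0,0],0],[0,[0,0,0],0]], force=12)

```text
time: 9.52
tcp_pos: [0.4998, 0.1505, 0.0655]
tcp_rot: [-180.0, 0.1, -175.3]
ft_force: [0.7, -8.9, 3.0]
width: 0.11
grip_force: 12.6
```

move_arm(steps=[[0,[0,0,0],0],[0,[0,0,0],0],[0,[0,0,0],0],[0,[0,0,0],0],[0,[0,0,0],0]])

```text
time: 9.93
tcp_pos: [0.4998, 0.1504, 0.0654]
tcp_rot: [-180.0, 0.0, -175.3]
ft_force: [-0.1, -3.4, 5.7]
width: 0.109
grip_force: 12.0
```

move_arm(steps=[[0,[-0.5,0,-10.1],0],[0,[-1.6,0,-10],0],[0,[-2.6,0,-9.8],0],[0,[-3.6,0,-9.5],0],[0,[-4.6,0,-9],0]])

```text
time: 10.35
tcp_pos: [0.511, 0.1513, 0.1132]
tcp_rot: [-179.9, -0.2, -175.3]
ft_force: [0.5, -2.5, -4.9]
width: 0.109
grip_force: 12.0
```

move_arm(steps=[[0,[-5.5,0,-8.5],0],[0,[-6.4,0,-7.9],0],[0,[-7.2,0,-7.2],0],[0,[-7.9,0,-6.4],0],[0,[-8.5,0,-5.5],0]])

```text
time: 10.77
tcp_pos: [0.5467, 0.1542, 0.1492]
tcp_rot: [-179.9, -0.2, -175.3]
ft_force: [-1.4, -3.3, -1.8]
width: 0.109
grip_force: 12.0
```

Still gripped at 10 mm with small forces, so I'll continue the arc.

move_arm(steps=[[0,[-9,0,-4.6],0],[0,[-9.5,0,-3.6],0],[0,[-9.8,0,-2.6],0],[0,[-10,0,-1.6],0],[0,[-10.1,0,-0.5],0]])

```text
time: 11.18
tcp_pos: [0.596, 0.1582, 0.1631]
tcp_rot: [-179.9, -0.0, -175.3]
ft_force: [-2.9, -4.2, 3.7]
width: 0.105
grip_force: 12.0
```

move_arm(steps=[[0,[-10.1,0,0.5],0],[0,[-10,0,1.6],0],[0,[-9.8,0,2.6],0],[0,[-9.5,0,3.6],0],[0,[-9,0,4.6],0]])

```text
time: 11.6
tcp_pos: [0.6466, 0.1623, 0.1505]
tcp_rot: [-180.0, 0.3, -175.3]
ft_force: [1.1, -4.8, 4.0]
width: 0.108
grip_force: 12.0
```

move_arm(steps=[[0,[-2,0,1],0],[0,[0,0,0],0],[0,[0,0,0],0],[0,[0,0,0],0],[0,[0,0,0],0]])

```text
time: 12.02
tcp_pos: [0.649, 0.1625, 0.1491]
tcp_rot: [-180.0, 0.4, -175.3]
ft_force: [4.0, -4.2, 3.9]
width: 0.108
grip_force: 12.0
```

move_arm(steps=[[40,[0,0,0],0],[40,[0,0,0],0],[40,[0,0,0],0],[40,[0,0,-15],0],[40,[0,0,-30],0]])

```text
time: 12.43
tcp_pos: [0.6434, 0.1629, 0.1887]
tcp_rot: [-180.0, -0.6, -175.3]
ft_force: [0.3, -0.8, -0.3]
width: 0.422
grip_force: 0.0
```

move_arm(steps=[[40,[0,0,-35],0],[40,[10,0,-30],0],[40,[30,0,0],0],[40,[10,0,0],0],[40,[0,0,0],0]])

```text
time: 12.85
tcp_pos: [0.5942, 0.1592, 0.2589]
tcp_rot: [179.9, -0.0, -175.2]
ft_force: [-0.2, -0.9, 0.2]
width: 0.443
grip_force: 0.0
```

move_arm(steps=[[40,[0,0,0],0],[40,[0,0,0],0],[40,[0,0,0],0],[40,[0,0,0],0],[40,[0,0,0],0]])

```text
time: 13.27
tcp_pos: [0.5968, 0.1588, 0.2571]
tcp_rot: [-180.0, -0.0, -175.3]
ft_force: [-0.2, 0.3, -0.7]
width: 0.44
grip_force: 0.0
```

Run:
```python
from h import *
from plant import robot
import cv2
s=robot.sense();f=robot.grab_frame("wrist");c=wcam(f,s);p=[.613,.160,.0822]
im=f["color"][:,:,::-1].copy()
for y in(.033,-.033):
  for dx in(-.022,0,.022):
    u=proj(c,w(p,(-.051+dx,y,.068)))[0];print(y,dx,u.round(1));cv2.circle(im,tuple(int(round(v)) for v in u),1,(0,0,255),-1)
g=robot.grab_frame("scene")["color"][:,:,::-1]
g=cv2.resize(g[165:265,160:320],(320,200))
g2=cv2.resize(robot.grab_frame("side")["color"][140:240,270:430,::-1],(320,200))
cv2.imwrite("pics/w3.png",np.vstack([im,np.hstack([g,g2])]));print(s["tcp_pos"],s["tcp_rot"])
```

```text
0.033 -0.022 [342.4 129.6]
0.033 0 [342.  149.9]
0.033 0.022 [341.5 169.6]
-0.033 -0.022 [281.9 129.6]
-0.033 0 [282.3 149.9]
-0.033 0.022 [282.8 169.7]
[0.59677652 0.15876632 0.25714723] [-1.79991456e+02 -4.70375399e-02 -1.75299586e+02]
```

View pics/w3.png

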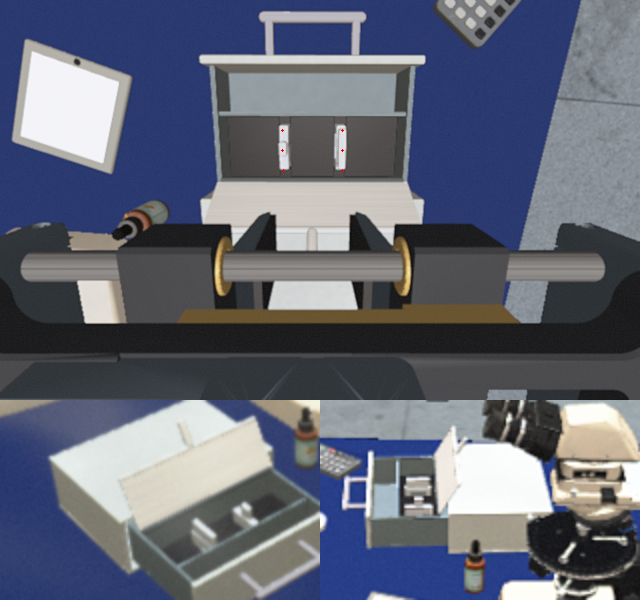

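The flap is up, and the two inserts are at (342,149) and (283,149), as predicted. The left one (cabinet +y) seems to have the long grip, so I'll zoom in to confirm. The light pad corners are at (27,40), (131,78), (113,173) and (12,141).

Run:
```python
from h import *
from plant import robot
import cv2
s=robot.sense();f=robot.grab_frame("wrist");c=wcam(f,s)
im=f["color"][105:185,260:365,::-1]
cv2.imwrite("pics/w4.png",cv2.resize(im,None,fx=6,fy=6,interpolation=cv2.INTER_CUBIC))
P=np.array([onz(c,u,.008) for u in((27,40),(131,78),(113,173),(12,141))]);print(P,P.mean(0),np.linalg.norm(P-np.roll(P,1,0),axis=1))
```

```text
[[ 0.46535525 -0.1942164   0.008     ]
 [ 0.49838049 -0.07252525  0.008     ]
 [ 0.61901829 -0.10218113  0.008     ]
 [ 0.58774619 -0.22866327  0.008     ]] [ 0.54262506 -0.14939651  0.008     ] [0.12714609 0.12609284 0.12422942 0.13029074]
```

View pics/w4.png

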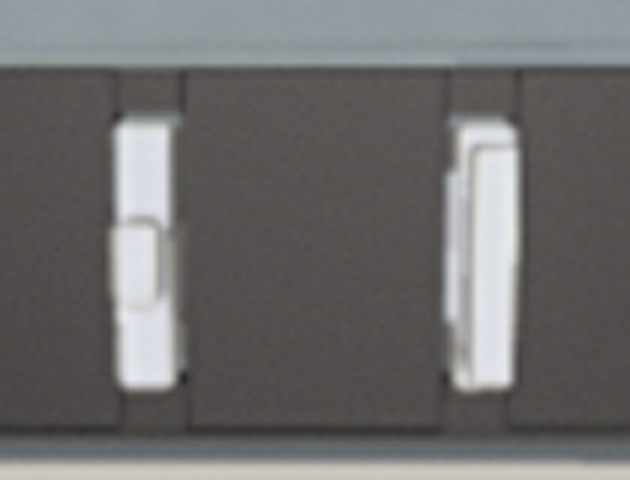

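The long grip is confirmed on the right-hand insert (crop x about 495, cabinet +y), and the short grip is on the other. I'll go down on the filter.

move_arm(steps=[[40,[17,16,0],0],[40,[17.7,17,0],0],[40,[0,0,0],0],[40,[0,0,15],0],[40,[0,0,25],0]])

```text
time: 13.88
tcp_pos: [0.5609, 0.1895, 0.2205]
tcp_rot: [179.9, 0.4, -175.2]
ft_force: [0.6, 0.2, 0.6]
width: 0.437
grip_force: 0.0
```

move_arm(steps=[[40,[0,0,30],0],[40,[0,0,30],0],[40,[0,0,20],0],[40,[0,0,0],0],[40,[0,0,0],0]])

```text
time: 14.3
tcp_pos: [0.559, 0.1885, 0.1373]
tcp_rot: [-180.0, -0.1, -175.3]
ft_force: [0.5, -0.2, 0.6]
width: 0.438
grip_force: 0.0
```

move_arm(steps=[[40,[0,0,25],0],[40,[0,0,25],0],[40,[0,0,20],0],[40,[0,0,13.5],0],[40,[0,0,0],0]])

```text
time: 14.72
tcp_pos: [0.5588, 0.1885, 0.0536]
tcp_rot: [-180.0, -0.1, -175.3]
ft_force: [-0.6, 0.4, -0.1]
width: 0.439
grip_force: 0.0
```

move_arm(steps=[[25,[0,0,0],0],[15,[0,0,0],0],[0,[0,0,0],0],[0,[0,0,0],0],[0,[0,0,0],0]], force=10)

```text
time: 15.13
tcp_pos: [0.5596, 0.1889, 0.0554]
tcp_rot: [180.0, 0.1, -175.3]
ft_force: [0.9, -0.1, -0.2]
width: 0.108
grip_force: 0.0
```

move_arm(steps=[[0,[0,0,0],0],[0,[0,0,0],0],[0,[0,0,0],0],[0,[0,0,0],0],[0,[0,0,0],0]], force=20)

```text
time: 15.55
tcp_pos: [0.5596, 0.1889, 0.0552]
tcp_rot: [180.0, 0.1, -175.3]
ft_force: [-0.5, -0.0, 5.0]
width: 0.087
grip_force: 20.0
```

move_arm(steps=[[0,[0,0,-4],0],[0,[0,0,-7],0],[0,[0,0,-8],0],[0,[0,0,-8],0],[0,[0,0,-8],0]])

```text
time: 15.97
tcp_pos: [0.5591, 0.1887, 0.0902]
tcp_rot: [-180.0, 0.0, -175.3]
ft_force: [0.0, 0.7, -0.3]
width: 0.087
grip_force: 20.0
```

move_arm(steps=[[0,[0,0,-20],0],[0,[0,0,-28],0],[0,[0,0,-28],0],[0,[0,0,-22],0],[0,[0,0,-12],0]])

```text
time: 16.38
tcp_pos: [0.5602, 0.1891, 0.2034]
tcp_rot: [179.9, 0.3, -175.3]
ft_force: [0.9, 0.7, -0.8]
width: 0.086
grip_force: 20.0
```

move_arm(steps=[[0,[2,-10,0],0],[0,[3,-20,0],0],[0,[4,-27,0],0],[0,[4,-27,0],0],[0,[4,-27,0],0]])

```text
time: 16.8
tcp_pos: [0.55, 0.075, 0.1984]
tcp_rot: [-180.0, -0.1, -175.3]
ft_force: [-0.6, 0.1, -0.2]
width: 0.087
grip_force: 20.0
```

move_arm(steps=[[0,[4,-28,0],0],[0,[4,-28,0],0],[0,[4,-28,0],0],[0,[4,-28,0],0],[0,[4,-28,0],0]])

```text
time: 17.22
tcp_pos: [0.5413, -0.0663, 0.1985]
tcp_rot: [180.0, -0.1, -175.3]
ft_force: [1.1, -0.8, -0.5]
width: 0.082
grip_force: 20.0
```

move_arm(steps=[[0,[3,-28,0],0],[0,[3,-25,0],0],[0,[2,-18,0],0],[0,[0,-11,0],0],[0,[0,-4,0],0]])

```text
time: 17.63
tcp_pos: [0.5411, -0.1526, 0.1986]
tcp_rot: [180.0, -0.1, -175.4]
ft_force: [-0.5, 0.8, -0.2]
width: 0.083
grip_force: 20.0
```

move_arm(steps=[[0,[0,0,0],0],[0,[0,0,0],0],[0,[0,0,0],0],[0,[0,0,0],0],[0,[0,0,0],0]])

```text
time: 18.05
tcp_pos: [0.5419, -0.1499, 0.1994]
tcp_rot: [180.0, 0.0, -175.2]
ft_force: [-0.6, 0.5, -0.5]
width: 0.085
grip_force: 20.0
```

Run:
```python
from plant import robot
import cv2,numpy as np
a=robot.grab_frame("scene")["color"][120:320,160:480,::-1]
b=robot.grab_frame("side")["color"][100:300,200:520,::-1]
cv2.imwrite("pics/f.png",cv2.resize(np.vstack([a,b]),None,fx=1.5,fy=1.5))
s=robot.sense();print(s["tcp_pos"],s["tcp_rot"],s["qvel"].round(2),s["width"])
```

```text
[ 0.54190338 -0.15020785  0.19937403] [-1.79998648e+02  1.68567266e-03 -1.75236129e+02] [-0.24 -0.01 -0.04  0.01  0.01  0.08] 0.08391730422845099
```

View pics/f.png

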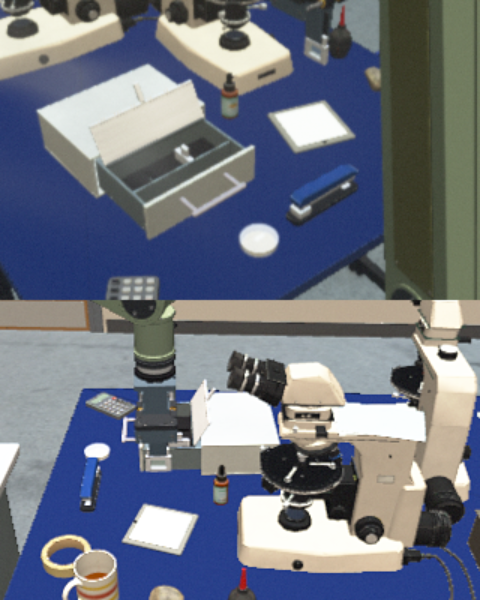

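The final picture shows the flap up, the tray out, the blank still in its slot at about (183,152), and the filter hanging upright from the gripper at about (318,45). Its pose is over the middle of the pad, with its lower edge about 15 cm above it. I'm handing the job in.

```bash
python3 -c "
from plant import robot
print(robot.close_job())"
```

```text
the job is handed in; nothing more can be done
None
```

The job is handed in: the tray is out to its stop, the flap is fully up, the blank is still in its slot, and the arm is holding the filter insert upright about 15 cm above the middle of the light pad, at about 18 s of the 64 s allowed; no verdict was returned.

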